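# Close the two-necked mixing flask

### The arm

A 6-joint arm with a two-finger parallel gripper is mounted at the origin on a cart in front of the work surface, level with it; the furniture and walls round the work are solid. World frame = base frame: x ahead of the robot, y to its left, z up, the work surface at z = 0. Lengths are in m, angles in rad, forces in N, time in s.
With the tool pointing down it reaches from about 0.35 to 0.85 m from the base axis. Payload 8.1 kg.
Tool frame: the origin (TCP) lies on the mounting face of the last link; the fingertips stand 186 mm ahead of it and the grasp point (between the pads) lies 167 mm ahead of it (robot.finger_overhang is the distance from the TCP to the fingertips, in m); z points along the fingers, y is the line along which they close (so a half turn about z gives the same grasp; the last joint's range is limited). The gripper opens to 93 mm and grips with 3 to 60 N. Pads are 15 mm wide; open, the fingers measure 128 mm over their backs; the gripper's body (75 mm by 188 mm) begins 65 mm behind the grasp point.
Start: joints at [1.09, 0.13, 1.488, -0, 1.523, -0.085], TCP at [0.231, 0.554, 0.405] pointing down, gripper open.
Joint ranges: [-2.96, 2.96], [-0.89, 2.26], [0.02, 2.5], [-1.34, 4.48], [0, 2.73], [-2.66, 2.66]. Speed limits (rad/s): [2.39, 2.39, 2.79, 3.14, 3.14, 3.14].

### API

Orientations are given as a rotation vector (axis times angle).
In Python, from plant import readout, read_camera, get_calibration, job, robot gives the robot as it stands.
- The arm moves only by the shell command python3 -m handwheel 'ROWS' [FORCE]. ROWS is JSON, a list of rows, each a list of 5 numbers: the shift along the world's x, y, z in cm, then the turn about the world's z in rad, then the closure, from 0 (fully open) to 1 (shut). In form: [[tx, ty, tz, spin, gripper], ...]. A call has 1 to 10 rows; each row shifts and turns the commanded pose from where the row before left it; what a row does not reach is not made up. A row lasts 1/8 s, in which the tool goes at most 62.5 mm and 10.7 degrees, less where a joint would pass 70% of its speed; a pose out of reach is approached as far as the arm can. A call is refused whole if a number of a shift passes 6.25 or a number of a turn 0.188, either way. A call with a gripper value outside its range is refused whole. The fingers move at their own pace and stop on an object; FORCE is the grip in N (left out, the last holds). Time passes only in rows, so rows that do not move let the fingers close. It gives the time, the measured TCP pose, the force, the opening and the grip force at its end, in the units of the state.
- readout.read_state(): the state, without advancing time (a new reading comes with each control period).
- read_camera(name): name is "scene" or "top"; returns the picture (384x512x3 uint8, red, green, blue); there is no depth.
- get_calibration(name): a dict with "fovy" (degrees; the focal length in pixels is half the picture's height over the tangent of half this angle, whatever the lens; pixels are square), "cx", "cy" (the principal point, pixels), "pose" (4x4, takes a point from camera to world coordinates). Camera axes: x right, y down, z forward; pixel columns grow to the right and rows downward; lengths in m; the calibration is good to about 2 mm. A picture is of the moment at which its call begins. get_calibration takes no time and is no camera call.
- job.close_job(): hands the job in; it is judged then, once.
The state is a dict: "t": time; "q": joint angles; "dq": joint speeds; "joint_torque": joint torques, N m; "tool_pos": TCP position; "orientation": TCP orientation; "force": force on the tool from outside, world axes, zero at the start; "wrist_torque": the same for the moment, N m; "opening": finger opening in m; "gripper_force": force on a finger pad.
Only numpy, scipy, OpenCV 4.12 (cv2) and the standard library are available. Lean on these libraries where they do the work, as an engineer would, in place of code of your own. Each camera call takes 0.05 s, during which the arm holds its last target. There are 200 camera calls.

### The job

Close the two-necked steel flask: set the wide rubber stopper into its upright middle neck and the narrow rubber stopper into its slanting side neck, each straight and fully home with its collar flat on the rim, and let go. Set them in gently, without banging or forcing them against the flask, and leave the beaker, the petri dish and the pen where they are.

Things in the scene. Friction and masses are not known exactly. Their poses are not given: they have to be found in the camera images.
- flask: Steel two-necked flask fixed to the desk on a dark round foot plate. Body 124 mm across up to 70 mm high, then a cone narrowing to the upright middle neck (52 mm outside); 165 mm high to that neck's rim. Foot 152 mm across, 8 thick. Origin: centre of the underside; z up; the side neck leans towards its -x, to the robot's left or front left. The stoppers stand to its right, in either order.
- upright_mouth (a point): Centre of the rim plane of the upright middle neck, 165 mm above the desk; z points up out of the neck. Straight round bore 44 mm in diameter, wall 4 mm, 50 mm deep.
- side_mouth (a point): Centre of the rim plane of the slanting side neck, about 138 mm above the desk and 79 mm out from the flask's middle axis; z points out of the neck along its axis, which leans 30 degrees from vertical, away from the flask's middle. Straight round bore 30 mm in diameter, wall 4 mm (38 mm outside), 70 mm deep.
- wide_stopper: Wide dark rubber stopper standing on its small end on the desk, 74 mm high, rigid, 84 to 168 g. From the foot up: tapered plug 38 mm long, diameter 33 mm at the foot to 41.4 mm; flat collar, diameter 58 mm, at 38 to 44 mm; round grip knob, diameter 34 mm, at 44 to 74 mm. Origin: centre of the foot; z along its axis to the knob. Seated, the origin lies 38 mm below the rim plane.
- narrow_stopper: Narrow dark rubber stopper standing on its small end on the desk, 74 mm high, rigid, 42 to 84 g. From the foot up: tapered plug 38 mm long, diameter 22 mm at the foot to 27.6 mm; flat collar, diameter 42 mm, at 38 to 44 mm; round grip knob, diameter 24 mm, at 44 to 74 mm. Origin: centre of the foot; z along its axis to the knob. Seated, the origin lies 38 mm below the rim plane.
- beaker: Empty clear glass beaker 63 mm across, 76 mm high, standing on the desk behind the stoppers; to be left alone. Origin: centre of its underside.
- petri_dish: Clear petri dish 59 mm across, 16 mm high, on the desk in front of the flask; to be left alone. Origin: centre of its underside.
- pen: White pen 145 mm long, 9 mm high, lying on the desk along y near the front edge; to be left alone. Origin: its middle, at desk height.
Things that resemble listed ones, but are neither listed nor needed, are in the scene too. Leave any brown or red look-alike of the wide_stopper alone.

How it is judged:
By the outcome, as a careful person would: the job done as asked, in the order asked, and still so for the second after the job is handed in, with the robot touching nothing.
It also fails if it takes over 69 s, if anything falls off the work surface, if the arm or the gripper's body presses on something with over 40 N, if the wrist force passes 120 N, or if a joint passes its speed limit or range.

## Working session

There is one attempt and no reset: what is moved stays moved. The work goes in short steps, Python scripts to look and compute and a shell command to move; the robot and the scene stay as the last step left them, time stands still between calls to the robot, and variables do not carry over. Pictures are saved under pics/ and viewed, at most 10 in all, crops included, and the job is handed in when it is done.

```bash
mkdir -p pics; cat > h.py <<'E'
import numpy as np,cv2
from plant import readout, read_camera, get_calibration
def K(n):
    c=get_calibration(n); f=192/np.tan(np.radians(c['fovy'])/2); return f,c['cx'],c['cy'],np.array(c['pose'])
def ray(n,u,v,z):
    f,cx,cy,P=K(n); d=P[:3,:3]@[(u-cx)/f,(v-cy)/f,1]; o=P[:3,3]; return o+d*(z-o[2])/d[2]
def proj(n,p):
    f,cx,cy,P=K(n); q=P[:3,:3].T@(np.array(p)-P[:3,3]); return f*q[0]/q[2]+cx,f*q[1]/q[2]+cy
E
python3 - <<'E'
from h import *
for n in('scene','top'):
    im=read_camera(n); cv2.imwrite(f'pics/{n}0.png',im[:,:,::-1]); print(n,K(n),get_calibration(n).keys())
s=readout.read_state();print(s)
E
```

```text
scene (np.float64(418.5513280017325), 259.34021026832414, 196.4928065258846, array([[ 0.64646781, -0.44158222,  0.62216116, -0.04598587],
       [-0.76266104, -0.39613122,  0.51130049, -0.45744427],
       [ 0.02067626, -0.80503739, -0.59286364,  0.6344089 ],
       [ 0.        ,  0.        ,  0.        ,  1.        ]])) dict_keys(['fovy', 'cx', 'cy', 'pose'])
top (np.float64(388.6313531529141), 257.1791470498748, 191.73484438315498, array([[ 0.01254188, -0.98122612,  0.19245259,  0.32386054],
       [-0.99989314, -0.0108613 ,  0.009785  , -0.033268  ],
       [-0.00751101, -0.19255474, -0.98125749,  1.06971381],
       [ 0.        ,  0.        ,  0.        ,  1.        ]])) dict_keys(['fovy', 'cx', 'cy', 'pose'])
{'t': 0.1, 'q': array([ 1.08959457e+00,  1.31120287e-01,  1.48915801e+00,  3.02796823e-05,
        1.52302153e+00, -8.53935752e-02]), 'dq': array([-0.00080757, -0.00210744, -0.00265513, -0.00053743, -0.000118  ,
        0.00039622]), 'joint_torque': array([ 2.84786538e-04, -5.61350620e+01, -4.93089938e+01,  7.68667320e-02,
        2.92871241e-02, -1.24185863e-04]), 'tool_pos': array([0.23120849, 0.55344274, 0.40377819]), 'orientation': array([-6.17586030e-01, -3.07977350e+00,  2.56104353e-03]), 'force': array([-0.56100614,  0.45876412,  0.08230691]), 'wrist_torque': array([-0.006513  , -0.02892336,  0.04514778]), 'gripper_force': 0.0, 'opening': 0.09281671017734601}
```

View pics/scene0.png

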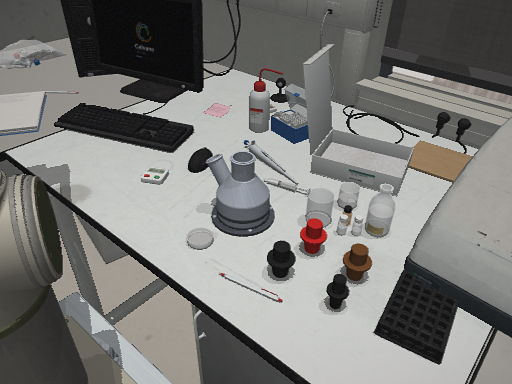

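View pics/top0.png

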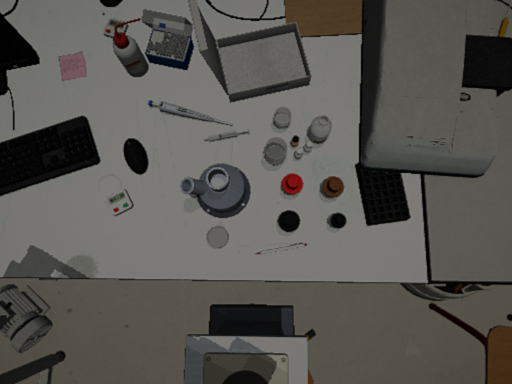

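```bash
cat > st.py <<'E'
from h import *
from scipy.optimize import minimize
W=[(0,.0165),(.038,.0207),(.038,.029),(.044,.029),(.044,.017),(.074,.017)]
N=[(0,.011),(.038,.0138),(.038,.021),(.044,.021),(.044,.012),(.074,.012)]
def mask(n,prof,T):   # T 4x4 pose
    m=np.zeros((384*4,512*4),np.uint8); a=np.linspace(0,2*np.pi,40)
    for (z0,r0),(z1,r1) in zip(prof,prof[1:]):
        pts=[proj(n,(T@[r*np.cos(t),r*np.sin(t),z,1])[:3]) for z,r in((z0,r0),(z1,r1)) for t in a]
        cv2.fillConvexPoly(m,cv2.convexHull(np.round((np.array(pts)+.5)*4).astype(np.int32)),255)
    return cv2.resize(m,(512,384),interpolation=cv2.INTER_AREA)/255.
E
python3 - <<'E'
from st import *
ims={n:read_camera(n) for n in('scene','top')}
seed={'wide':(W,{'scene':(281,260),'top':(289,221)}),'narrow':(N,{'scene':(338,292),'top':(337,220)})}
for k,(pr,px) in seed.items():
    obs={}
    for n,(u,v) in px.items():
        b=(ims[n].max(2)<75).astype(np.uint8); _,l=cv2.connectedComponents(b); obs[n]=(l==l[v,u]).astype(float); print(k,n,l[v,u],obs[n].sum())
    x0=ray('top',*px['top'],.06)[:2]
    def c(p,ns=('scene','top')):
        T=np.eye(4);T[:2,3]=p; return sum(np.abs(mask(n,pr,T)-obs[n]).sum() for n in ns)
    for ns in(('scene','top'),('scene',),('top',)):
        r=minimize(c,x0,args=(ns,),method='Nelder-Mead',options=dict(initial_simplex=[x0,x0+[.01,0],x0+[0,.01]],xatol=1e-4));print(k,ns,r.x.round(4),r.fun)
t=ims['top'][150:260,165:365,::-1]; cv2.imwrite('pics/topc.png',cv2.resize(t,None,fx=4,fy=4,interpolation=cv2.INTER_CUBIC))
t=ims['scene'][140:240,190:323,::-1]; cv2.imwrite('pics/scenec.png',cv2.resize(t,None,fx=6,fy=6,interpolation=cv2.INTER_CUBIC))
E
```

```text
wide scene 257 722.0
wide top 143 388.0Traceback (most recent call last):
  File "<stdin>", line 12, in <module>
    res = _minimize_neldermead(fun, x0, args, callback, bounds=bounds,
                               **options)
    fxr = func(xr)
    fx = function(np.copy(x), *(wrapper_args + args))
  File "<stdin>", line 10, in c
  File "<stdin>", line 10, in <genexpr>
  File "st.py", line 8, in mask
    pts=[proj(n,(T@[r*np.cos(t),r*np.sin(t),z,1])[:3]) for z,r in((z0,r0),(z1,r1)) for t in a]
         ~~~~^^^^^^^^^^^^^^^^^^^^^^^^^^^^^^^^^^^^^^^^^
  File "h.py", line 8, in proj
    f,cx,cy,P=K(n); q=P[:3,:3].T@(np.array(p)-P[:3,3]); return f*q[0]/q[2]+cx,f*q[1]/q[2]+cy
              ~^^^
  File "h.py", line 4, in K
    c=get_calibration(n); f=192/np.tan(np.radians(c['fovy'])/2); return f,c['cx'],c['cy'],np.array(c['pose'])
ValueError: time passes only in moves, steps and waits
```

```bash
sed -i '1i from functools import lru_cache' h.py; sed -i 's/^def K/@lru_cache\ndef K/' h.py
cat > fit.py <<'E'
from st import *
def fit(ims):
  seed={'wide':(W,{'scene':(281,260),'top':(289,221)}),'narrow':(N,{'scene':(338,292),'top':(337,220)})}
  for k,(pr,px) in seed.items():
    obs={}
    for n,(u,v) in px.items():
        b=(ims[n].max(2)<75).astype(np.uint8); _,l=cv2.connectedComponents(b); obs[n]=(l==l[v,u]).astype(float); print(k,n,obs[n].sum())
    x0=ray('top',*px['top'],.06)[:2]
    def c(p,ns=('scene','top')):
        T=np.eye(4);T[:2,3]=p; return sum(np.abs(mask(n,pr,T)-obs[n]).sum() for n in ns)
    for ns in(('scene','top'),('scene',),('top',)):
        r=minimize(c,x0,args=(ns,),method='Nelder-Mead',options=dict(initial_simplex=[x0,x0+[.01,0],x0+[0,.01]],xatol=1e-4,maxiter=60));print(k,ns,r.x.round(4),r.fun)
E
python3 - <<'E'
from fit import *
ims={n:read_camera(n) for n in('scene','top')}
np.savez('ims.npz',**ims)
t=ims['top'][150:260,165:365,::-1]; cv2.imwrite('pics/topc.png',cv2.resize(t,None,fx=4,fy=4,interpolation=cv2.INTER_CUBIC))
t=ims['scene'][140:240,190:323,::-1]; cv2.imwrite('pics/scenec.png',cv2.resize(t,None,fx=6,fy=6,interpolation=cv2.INTER_CUBIC))
fit(ims)
E
```

```text
wide scene 723.0
wide top 387.0
wide ('scene', 'top') [ 0.4487 -0.1089] 110.77254901960782
wide ('scene',) [ 0.4474 -0.1106] 63.08235294117647
wide ('top',) [ 0.4488 -0.1068] 17.227450980392156
narrow scene 731.0
narrow top 233.0
narrow ('scene', 'top') [ 0.4511 -0.2402] 309.72941176470584
narrow ('scene',) [ 0.4504 -0.2407] 238.21960784313723
narrow ('top',) [ 0.4511 -0.2357] 30.45098039215686
```

View pics/topc.png

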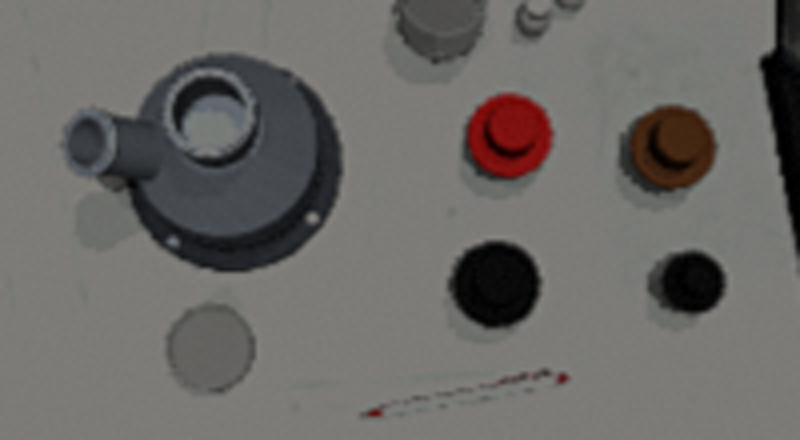

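View pics/scenec.png

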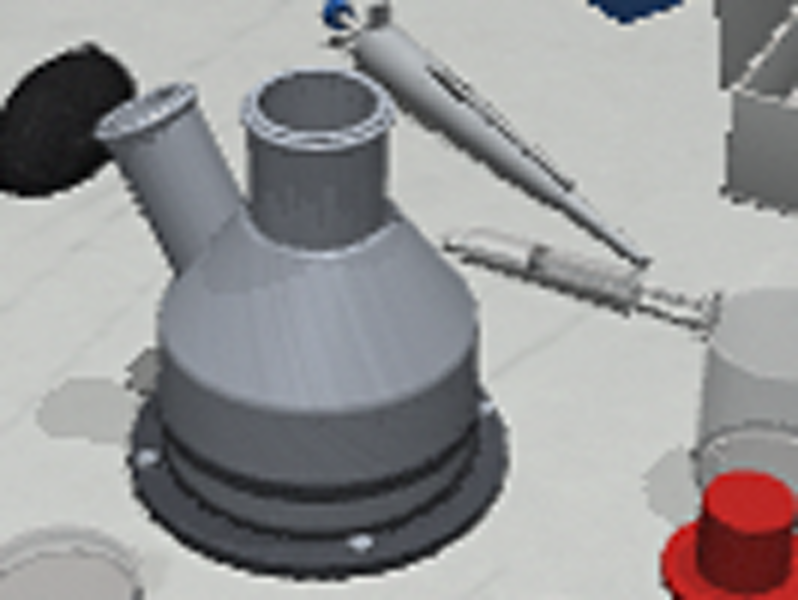

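```bash
python3 - <<'E'
from fit import *
ims=dict(np.load('ims.npz'))
U={'top':(165+210.5/4-.5,150+116.5/4-.5),'scene':(190+320/6-.5,140+107.5/6-.5)}
S={'top':(187.1,184.6),'scene':(214.25,158.4)}
for nm,P,z in(('up',U,.165),('side',S,.138)):
    for n in P: print(nm,n,ray(n,*P[n],z).round(4))
    from scipy.optimize import least_squares
    r=least_squares(lambda p:np.r_[[np.subtract(proj(n,p),P[n]) for n in P]].ravel(),[.5,0,z]);print(r.x.round(4),r.fun.round(2))
b=ims['scene'].max(2)
print(b[270:316:2,322:356:2])
b=ims['top'].max(2)
print(b[208:234,324:350:1])
E
```

```text
up top [0.5322 0.0719 0.165 ]
up scene [0.5315 0.0661 0.165 ]
[0.5344 0.0709 0.1616] [ 0.58 -0.57 -0.74  0.08]
side top [0.5225 0.1483 0.138 ]
side scene [0.5179 0.1414 0.138 ]
[0.5243 0.1491 0.1319] [ 0.18 -0.19 -0.24  0.02]
[[204 204 201 202 203 200 198 197 176  96 101  89  59  45  44  54  56]
 [203 203 201 202 200 200 195 175 178 176  87  89  61  43  48  50  52]
 [205 205 201 198 196 199 195  97  24  32  68  93  59  42  48  50  52]
 [205 203 202 198 199 203  18  38  37  36  36  42  92  43  50  52  51]
 [206 203 200 198 200 196  27  35  36  39  37  32  55  74  46  52  52]
 [203 201 199 198 199 198  24  39  38  38  36  36  52  90  91  79  48]
 [199 199 198 200 199  18  23  28  37  40  38  32 109 161  84  87  88]
 [198 198 201 106  35  29  21  24  20  20  20  15 153 178 162 165 168]
 [201 200 194  32  32  16  24  17  21  25  21  21  50 182 175 173 156]
 [199 200 147  31  34  22  23  22  22  24  24  25  34 139 203 197 199]
 [198 199  95  36  32  22  24  22  27  26  25  25  38  52 203 194 197]
 [197 197 200  29  36  35  20  22  20  23  22  35  36  73 204 197 195]
 [197 197 203  11  40 
[... 2894 characters left out ...]
14  18  34
   75 113 124 126 126 124 125 124]
 [125 125 119 112 108 111 110 111 103  92  93  91  79  63  61  73  96 111
  122 129 127 126 124 125 125 126]
 [126 126 120 110 111 111 110 111 108 109 109 109 101  95  98 110 126 130
  127 127 125 125 123 125 126 126]
 [125 124 125 121 119 110 110 110 110 113 110 111 113 108 110 117 127 126
  125 124 124 125 125 125 125 125]
 [126 126 125 125 123 117 108 111 111 109 112 109 110 110 114 123 125 124
  125 124 125 124 125 124 124 124]
 [126 125 126 124 124 124 121 121 117 109 110 115 123 121 123 126 124 124
  125 126 123 126 126 126 125 124]
 [126 126 126 124 127 124 129 126 123 121 122 122 126 125 123 126 126 124
  126 123 126 125 126 125 123 127]]
```

```bash
python3 -m handwheel '[[1.8,-5.5,0,0.033,0],[1.8,-5.5,0,0.033,0],[1.8,-5.5,0,0.033,0],[1.8,-5.5,0,0.033,0],[1.8,-5.5,0,0.033,0],[1.8,-5.5,0,0.033,0],[1.8,-5.5,0,0.033,0],[1.8,-5.5,0,0.033,0],[1.8,-5.5,0,0.033,0],[1.8,-5.5,0,0.033,0]]' 20
sed -i 's/max(2)<75/max(2)<(40 if n=="top" else 44)/' fit.py
python3 - <<'E'
from fit import *
fit(dict(np.load('ims.npz')))
E
```

```text
t: 1.55
tool_pos: [0.4114, 0.0017, 0.4051]
orientation: [0.102, 3.139, 0.0]
force: [0.4, 0.4, 0.5]
opening: 0.0928
gripper_force: 0.0
wide scene 690.0
wide top 342.0
wide ('scene', 'top') [ 0.4487 -0.1088] 147.34509803921569
wide ('scene',) [ 0.4489 -0.1101] 94.26666666666665
wide ('top',) [ 0.4477 -0.1064] 43.40392156862745
narrow scene 501.0
narrow top 183.0
narrow ('scene', 'top') [ 0.4516 -0.2394] 128.39999999999998
narrow ('scene',) [ 0.4523 -0.2405] 84.59607843137255
narrow ('top',) [ 0.4507 -0.2366] 26.69019607843137
```

```bash
python3 -m handwheel '[[1.85,-5.0,0,0.033,0],[1.8,-5.0,0,0.033,0],[0,-1.05,-2,0,0],[0,0,-4,0,0],[0,0,-4,0,0],[0,0,-3,0,0],[0,0,-2,0,0],[0,0,-1.5,0,0],[0,0,-0.5,0,0],[0,0,0,0,0]]'
```

```text
t: 2.8
tool_pos: [0.448, -0.1069, 0.235]
orientation: [-0.0, 3.141, -0.0]
force: [-0.1, 0.0, 0.1]
opening: 0.0928
gripper_force: 0.0
```

```bash
python3 - <<'E'
from h import *
im=read_camera('scene')[180:330,180:380,::-1]; cv2.imwrite('pics/s1.png',cv2.resize(im,None,fx=4,fy=4,interpolation=cv2.INTER_CUBIC))
print(readout.read_state()['tool_pos'])
E
```

```text
[ 0.44815654 -0.10698357  0.2354332 ]
```

View pics/s1.png

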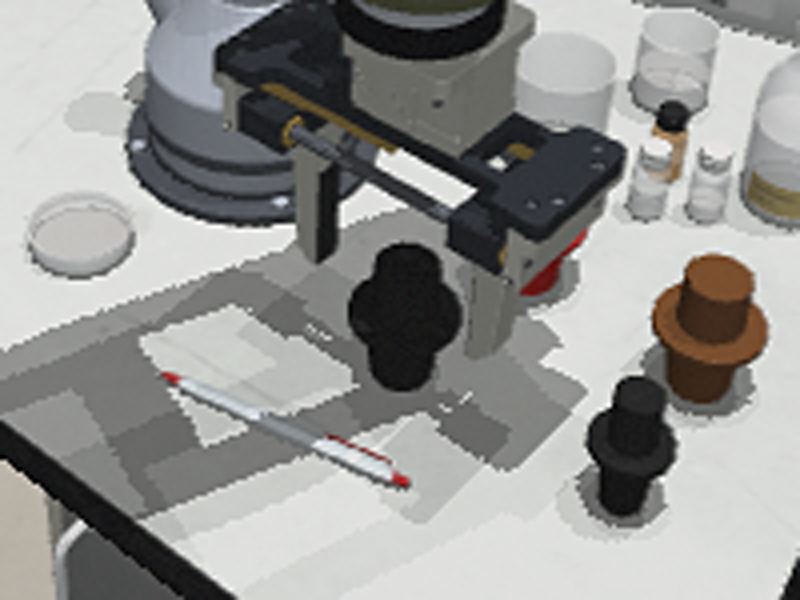

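```bash
python3 -m handwheel '[[0,0,0,0,0.5],[0,0,0,0,0.6],[0,0,0,0,0.7],[0,0,0,0,1],[0,0,0,0,1],[0,0,0,0,1]]' 15
```

```text
t: 3.6
tool_pos: [0.4478, -0.1069, 0.2347]
orientation: [0.0, -3.142, 0.0]
force: [0.3, -0.8, 0.4]
opening: 0.0373
gripper_force: 0.3
```

```bash
python3 -m handwheel '[[0,0,0,0,1],[0,0,0,0,1],[0,0,0,0,1],[0,0,0.5,0,1],[0,0,1,0,1],[0,0,2,0,1]]' 20
```

```text
t: 4.35
tool_pos: [0.4474, -0.1067, 0.2699]
orientation: [0.0, -3.14, -0.001]
force: [-0.1, -0.6, -1.8]
opening: 0.0335
gripper_force: 19.8
```

```bash
python3 -m handwheel '[[0,0,4,0,1],[0,0,4,0,1],[0,0,4,0,1],[1,2,2,0,1],[1.5,3,2,0,1],[1.5,3,0,0,1],[1.5,3,0,0,1],[1.5,3,0,0,1],[1.5,3.6,0,0,1],[0,0,0,0,1]]'
python3 - <<'E'
from st import *
ims={n:read_camera(n) for n in('scene','top')}; np.savez('ims2.npz',**ims)
p=readout.read_state()['tool_pos'];print(p)
c=p-[0,0,.235]
for n in ims: print(n,proj(n,c+[0,0,.074]),proj(n,c), proj(n,[c[0],c[1],.165]))
a=cv2.resize(ims['scene'][110:210,190:310],None,fx=4,fy=4,interpolation=cv2.INTER_CUBIC)
b=cv2.resize(ims['top'][130:230,165:265],None,fx=4,fy=4,interpolation=cv2.INTER_CUBIC)
cv2.imwrite('pics/m2.png',np.hstack([b,a[:,:400]])[:,:,::-1])
E
```

```text
t: 5.6
tool_pos: [0.5331, 0.0711, 0.4302]
orientation: [-0.005, 3.141, 0.001]
force: [-0.4, -0.7, -1.4]
opening: 0.0337
gripper_force: 19.8
[0.53264811 0.06926185 0.43008629]
scene (np.float64(241.9313114874576), np.float64(112.34620871284511)) (np.float64(242.06995456886642), np.float64(144.51859707799167)) (np.float64(242.12249035833167), np.float64(156.70962604655722))
top (np.float64(213.0486988779317), np.float64(167.37893123375002)) (np.float64(216.85165471527534), np.float64(175.50215196573293)) (np.float64(218.227829466531), np.float64(178.44169997742898))
```

View pics/m2.png

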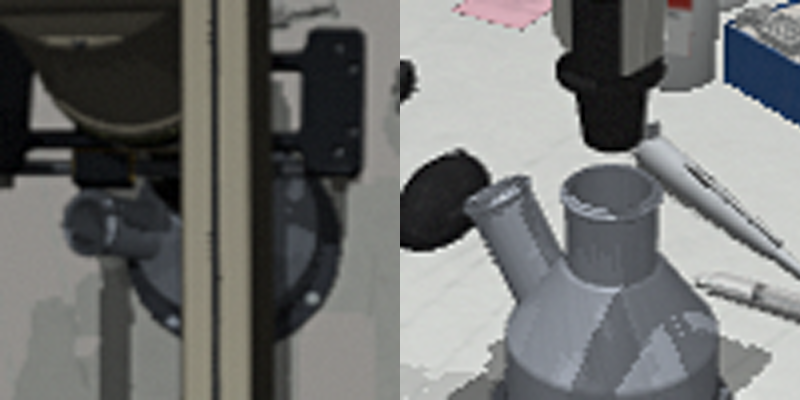

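```bash
python3 -m handwheel '[[0,0,-1,0,1],[0,0,-1,0,1],[0,0,-0.5,0,1],[0,0,-0.3,0,1],[0,0,-0.3,0,1],[0,0,-0.3,0,1],[0,0,-0.2,0,1],[0,0,0,0,1]]'
python3 - <<'E'
from h import *
ims=read_camera('scene'); s=readout.read_state();print(s['tool_pos'],s['force'],s['wrist_torque'])
cv2.imwrite('pics/m3.png',cv2.resize(ims[110:190,200:290],None,fx=6,fy=6,interpolation=cv2.INTER_CUBIC)[:,:,::-1])
E
```

```text
t: 6.7
tool_pos: [0.5328, 0.0693, 0.3937]
orientation: [-0.001, 3.141, 0.0]
force: [0.3, 0.7, -1.4]
opening: 0.0329
gripper_force: 19.8
[0.53282098 0.06923296 0.39373435] [ 0.61464205  2.16748998 -2.01820767] [ 0.32579504 -0.07669434  0.01674382]
```

View pics/m3.png

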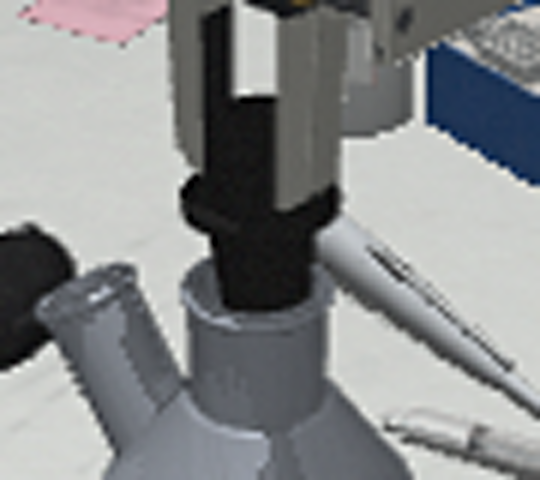

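```bash
python3 -m handwheel '[[-0.05,0.08,0,0,1],[-0.05,0.07,-0.1,0,1],[0,0,-0.2,0,1],[0,0,-0.2,0,1],[0,0,-0.2,0,1],[0,0,-0.2,0,1],[0,0,-0.2,0,1],[0,0,0,0,1]]'
python3 - <<'E'
from h import *
s=readout.read_state();print(s['tool_pos'],s['force'],s['wrist_torque'])
E
```

```text
t: 7.75
tool_pos: [0.5318, 0.0707, 0.3826]
orientation: [-0.0, 3.142, 0.0]
force: [2.2, 0.9, -1.1]
opening: 0.0333
gripper_force: 19.8
[0.53182778 0.07072055 0.38264312] [ 2.15978516  0.94147062 -1.05944678] [ 0.34514587 -0.19219212  0.01666624]
```

```bash
python3 -m handwheel '[[0.07,0.05,0,0,1],[0,0,-0.2,0,1],[0,0,-0.2,0,1],[0,0,-0.2,0,1],[0,0,0,0,1]]'
python3 - <<'E'
from h import *
s=readout.read_state();print(s['tool_pos'],s['force'],s['wrist_torque'])
E
```

```text
t: 8.38
tool_pos: [0.5325, 0.0712, 0.3765]
orientation: [0.0, -3.141, -0.0]
force: [0.5, 1.5, -2.1]
opening: 0.0332
gripper_force: 19.8
[0.53248582 0.07118026 0.37652324] [ 0.51768772  1.4917005  -2.14714048] [ 0.23462746 -0.17864346 -0.01269417]
```

```bash
python3 -m handwheel '[[0,0.05,0,0,1],[0,0,-0.2,0,1],[0,0,-0.2,0,1],[0,0,-0.2,0,1],[0,0,-0.2,0,1],[0,0,0,0,1]]'
python3 - <<'E'
from h import *
s=readout.read_state();print(s['tool_pos'],s['force'],s['wrist_torque'])
E
```

```text
t: 9.12
tool_pos: [0.5326, 0.0717, 0.3688]
orientation: [-0.0, 3.141, 0.0]
force: [1.8, 1.4, 0.0]
opening: 0.0335
gripper_force: 19.8
[0.53262396 0.07169914 0.36878711] [1.83410196 1.40815309 0.00898732] [ 0.34194087 -0.4003068  -0.03519033]
```

```bash
python3 -m handwheel '[[0.05,0.05,0,0,1],[0,0,-0.2,0,1],[0,0,-0.1,0,1],[0,0,-0.1,0,1],[0,0,-0.1,0,1],[0,0,0,0,1]]'
python3 - <<'E'
from h import *
s=readout.read_state();print(s['tool_pos'],s['force'],s['wrist_torque'])
E
```

```text
t: 9.88
tool_pos: [0.5331, 0.0721, 0.3639]
orientation: [-0.0, 3.141, 0.0]
force: [3.3, 2.4, 0.2]
opening: 0.0335
gripper_force: 19.8
[0.53311484 0.07214954 0.3638628 ] [3.3133005  2.41292549 0.19652778] [ 0.24608292 -0.54082054  0.03195087]
```

```bash
python3 -m handwheel '[[0.06,0.04,0,0,1],[0,0,-0.1,0,1],[0,0,-0.1,0,1],[0,0,0,0,1]]'
python3 - <<'E'
from h import *
s=readout.read_state();print(s['tool_pos'],s['force'],s['wrist_torque'])
E
```

```text
t: 10.38
tool_pos: [0.5336, 0.0725, 0.362]
orientation: [-0.0, 3.141, -0.0]
force: [0.8, -0.7, 3.9]
opening: 0.0331
gripper_force: 19.8
[0.53362667 0.07246214 0.36201262] [ 0.82969672 -0.69250748  3.85593186] [ 0.05355361 -0.20654959 -0.03292536]
```

```bash
python3 -m handwheel '[[0,0,0,0,0.5],[0,0,0,0,0.4],[0,0,0,0,0.4],[0,0,0.5,0,0.4],[0,0,2,0,0.4],[0,0,4,0,0.4],[0,0,1,0,0.4],[0,0,0,0,0.4]]' 10
python3 - <<'E'
from st import *
ims={n:read_camera(n) for n in('scene','top')}; np.savez('ims3.npz',**ims)
a=cv2.resize(ims['scene'][120:200,200:300],None,fx=6,fy=6,interpolation=cv2.INTER_CUBIC)
cv2.imwrite('pics/m4.png',a[:,:,::-1]); print(readout.read_state())
E
```

```text
t: 11.38
tool_pos: [0.5339, 0.0725, 0.4384]
orientation: [-0.0, 3.139, 0.0]
force: [-0.5, -0.3, -0.7]
opening: 0.0561
gripper_force: 0.0
{'t': 11.475, 'q': array([ 3.98669648e-02, -4.75063892e-02,  1.61457802e+00,  2.06071850e-05,
        1.57569185e+00, -1.53111116e+00]), 'dq': array([-0.00011352,  0.008761  ,  0.01424141,  0.00154678, -0.00098439,
       -0.00065142]), 'joint_torque': array([ 1.27676013e-02, -4.83289862e+01, -5.08474839e+01, -1.20233363e-02,
        9.18566831e-02, -3.74312481e-05]), 'tool_pos': array([0.53340694, 0.07252125, 0.43588837]), 'orientation': array([ 2.85607352e-04, -3.14042191e+00,  4.07754734e-05]), 'force': array([-0.15049776,  0.04962805, -0.96884954]), 'wrist_torque': array([ 0.04404906, -0.02002919, -0.04519546]), 'gripper_force': 0.0, 'opening': 0.05597164625348824}
```

View pics/m4.png

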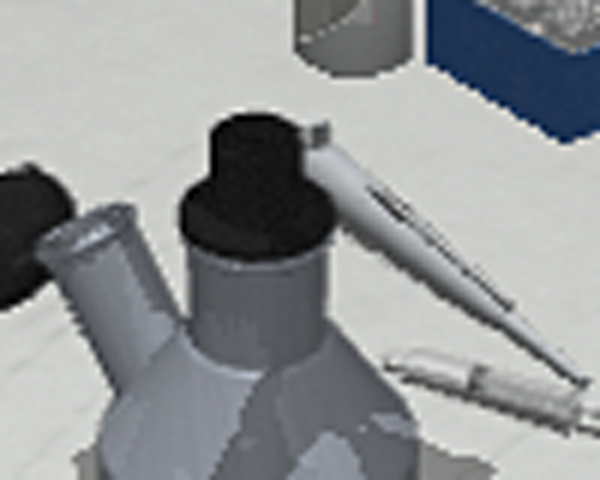

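```bash
cat > geo.py <<'E'
from h import *
U=np.array([.5337,.0725,.165])
def side(phi): d=np.array([-np.sin(phi),np.cos(phi),0]); return d,np.r_[U[:2],.138]+.079*d
E
python3 - <<'E'
from geo import *
O={'top':(-30.0,6.0),'scene':(-28.6,1.0)}
for ph in range(-4,24,4):
    d,M=side(np.radians(ph)); print(ph,*[(n,(np.subtract(proj(n,M),proj(n,U))-O[n]).round(2)) for n in O])
# stoppers: narrow top mask again + state
ims=dict(np.load('ims3.npz'))
from fit import *
b=(ims['top'].max(2)<40).astype(np.uint8);_,l=cv2.connectedComponents(b);m=l==l[220,337];v,u=np.nonzero(m);print(m.sum(),u.mean(),v.mean())
E
```

```text
-4 ('top', array([-0.68, -6.03])) ('scene', array([ 5.06, -3.65]))
0 ('top', array([-0.87, -3.84])) ('scene', array([ 3.31, -2.78]))
4 ('top', array([-0.89, -1.66])) ('scene', array([ 1.67, -1.84]))
8 ('top', array([-0.77,  0.53])) ('scene', array([ 0.14, -0.84]))
12 ('top', array([-0.48,  2.7 ])) ('scene', array([-1.27,  0.21]))
16 ('top', array([-0.04,  4.84])) ('scene', array([-2.54,  1.32]))
20 ('top', array([0.55, 6.94])) ('scene', array([-3.68,  2.47]))
174 337.54597701149424 220.3735632183908
```

```bash
python3 -m handwheel '[[-0.8,-3.1,0,-0.143,0.2],[-0.8,-3.1,0,-0.143,0.2],[-0.8,-3.1,0,-0.143,0.2],[-0.8,-3.1,0,-0.143,0.2],[-0.8,-3.1,0,-0.143,0.2],[-0.8,-3.1,0,-0.143,0.2],[-0.8,-3.1,0,-0.143,0.2],[-0.8,-3.1,0,-0.143,0.2],[-0.8,-3.1,0,-0.143,0.2],[-0.9,-3.1,0,-0.143,0.2]]' 10
python3 -m handwheel '[[0,0,-3,0,0.2],[0,0,0,0,0.2]]'
```

```text
t: 12.72
tool_pos: [0.452, -0.2383, 0.435]
orientation: [-2.063, -2.366, 0.001]
force: [0.8, -0.7, -0.5]
opening: 0.0743
gripper_force: 0.0
t: 12.98
tool_pos: [0.4515, -0.2372, 0.4029]
orientation: [-2.056, -2.366, 0.001]
force: [-0.2, 1.7, -0.8]
opening: 0.0746
gripper_force: 0.0
```

```bash
python3 -m handwheel '[[0,0,-4,0,0.2],[0,0,-4,0,0.2],[0,0,-3,0,0.2],[0,0,-3,0,0.2],[0,0,-1.6,0,0.2],[0,0,-0.9,0,0.5],[0,0,0,0,0.65],[0,0,0,0,0.75],[0,0,0,0,1],[0,0,0,0,1]]' 10
python3 -m handwheel '[[0,0,0,0,1],[0,0,0,0,1],[0,0,0,0,1]]'
```

```text
t: 14.22
tool_pos: [0.4528, -0.2376, 0.2423]
orientation: [2.059, 2.372, 0.0]
force: [-0.0, -0.4, -0.0]
opening: 0.029
gripper_force: 0.0
t: 14.6
tool_pos: [0.4527, -0.2376, 0.242]
orientation: [2.059, 2.372, 0.0]
force: [0.3, 0.2, 2.7]
opening: 0.0229
gripper_force: 10.0
```

```bash
python3 -m handwheel '[[0,0,1,0,1],[0,0,2,0,1],[0,0,4,0,1],[0,0,4,0,1],[0,0,4,0,1],[0,0,4,0,1],[0,0.9,3.5,0,1],[0.7,4,0,0,1],[0.7,4,0,0,1],[0.7,4,0,0,1]]' 10
python3 -m handwheel '[[0.7,4,0,0,1],[0.7,4,0,0,1],[0.7,4,0,0,1],[0.7,4,0,0,1],[0.7,4,0,0,1],[0.7,3,0,0,1],[0.7,2,0,0,1],[0,1,0,0,1],[0,0,0,0,1],[0,0,0,0,1]]'
```

```text
t: 15.85
tool_pos: [0.4734, -0.1073, 0.4673]
orientation: [2.06, 2.372, 0.0]
force: [0.4, 0.4, -0.7]
opening: 0.0228
gripper_force: 10.0
t: 17.1
tool_pos: [0.5226, 0.1507, 0.4668]
orientation: [2.06, 2.371, -0.001]
force: [-0.3, -0.6, -0.3]
opening: 0.0229
gripper_force: 10.0
```

```bash
python3 - <<'E'
from geo import *
ims={n:read_camera(n) for n in('scene','top')}; np.savez('ims4.npz',**ims)
s=readout.read_state();p=s['tool_pos'];print(p,s['force'],s['opening'])
c=p-[0,0,.242]
from st import *
T=np.eye(4);T[:3,3]=c
m=mask('scene',N,T); v,u=np.nonzero(m>.5);print('pred',u.min(),u.max(),v.max(), 'foot',proj('scene',c))
b=ims['scene'].max(2)<50;_,l,st,ce=cv2.connectedComponentsWithStats(b[:190,150:300].astype(np.uint8))
for i in range(1,len(st)):
    if st[i][4]>40: print(st[i]+[150,0,0,0,0],ce[i]+[150,0])
for v in range(int(proj('scene',c)[1])-24,int(proj('scene',c)[1])+6):
    r=np.nonzero(b[v,190:260])[0]; r2=np.nonzero(m[v]>.5)[0]; print(v,(r.min()+190,r.max()+190) if len(r) else None,(r2.min(),r2.max()) if len(r2) else None)
E
```

```text
[0.52260102 0.15068911 0.46683593] [ 0.52762177 -0.02638539 -0.27951298] 0.023112003270862304
pred 200 220 124 foot (np.float64(211.05413850615903), np.float64(121.65873891916378))
[ 150    0   99  103 4655] [181.29516649  46.416971  ]
[236   0   4  27  43] [237.97674419  10.60465116]
[202  67  19  58 489] [211.73415133  99.6605317 ]
[270  78  17  25 203] [279.26108374  92.39408867]
[ 150  117   43   35 1050] [167.92666667 133.74571429]
[230 139  26  25 450] [242.28666667 152.02888889]
[188 148  24  25 394] [198.94416244 160.42639594]
97 (np.int64(210), np.int64(215)) (np.int64(204), np.int64(215))
98 (np.int64(210), np.int64(215)) (np.int64(204), np.int64(215))
99 (np.int64(210), np.int64(215)) (np.int64(204), np.int64(216))
100 (np.int64(210), np.int64(215)) (np.int64(203), np.int64(218))
101 (np.int64(206), np.int64(216)) (np.int64(202), np.int64(219))
102 (np.int64(204), np.int64(218)) (np.int64(201), np.int64(220))
103 (np.int64(202), np.int64(219)) (np.int64(200), np.int64(220))
104 (np.int64(202), np.int64(219)) (np.int64(200), np.int64(220))
105 (np.int64(202), np.int64(220))
[... 665 characters left out ...]
int64(205), np.int64(216))
116 (np.int64(207), np.int64(216)) (np.int64(206), np.int64(216))
117 (np.int64(207), np.int64(216)) (np.int64(206), np.int64(216))
118 (np.int64(207), np.int64(216)) (np.int64(206), np.int64(216))
119 (np.int64(207), np.int64(216)) (np.int64(206), np.int64(216))
120 (np.int64(207), np.int64(216)) (np.int64(206), np.int64(216))
121 (np.int64(208), np.int64(216)) (np.int64(206), np.int64(216))
122 (np.int64(208), np.int64(215)) (np.int64(206), np.int64(216))
123 (np.int64(208), np.int64(215)) (np.int64(207), np.int64(215))
124 (np.int64(210), np.int64(214)) (np.int64(209), np.int64(213))
125 (np.int64(190), np.int64(190)) None
126 (np.int64(190), np.int64(191)) None
```

```bash
python3 -m handwheel '[[0,0.04,-2,0,1],[0,0,-2,0,1],[0,0,-2,0,1],[0,0,-1.5,0,1],[0,0,-0.5,0,1],[0,0,-0.3,0,1],[0,0,0,0,1]]' 10
python3 -m handwheel '[[0,0,-0.2,0,1],[0,0,-0.2,0,1],[0,0,-0.2,0,1],[0,0,0,0,1]]'
python3 - <<'E'
from h import *
s=readout.read_state();print(s['tool_pos'],s['force'],s['wrist_torque'])
E
```

```text
t: 18.08
tool_pos: [0.5228, 0.152, 0.3842]
orientation: [2.059, 2.372, 0.001]
force: [-0.2, 1.0, -0.7]
opening: 0.0228
gripper_force: 10.0
t: 18.58
tool_pos: [0.5225, 0.1519, 0.3775]
orientation: [-2.059, -2.372, 0.001]
force: [0.2, 0.1, -1.4]
opening: 0.0231
gripper_force: 10.0
[0.52252313 0.15190434 0.3774692 ] [ 0.19221392  0.08690916 -1.35472524] [-0.02425404  0.04247689  0.01830759]
```

```bash
python3 -m handwheel '[[0,0,-0.2,0,1],[0,0,-0.2,0,1],[0,0,-0.15,0,1],[0,0,0,0,1]]' 7
python3 - <<'E'
from h import *
s=readout.read_state();print(s['tool_pos'],s['force'],s['wrist_torque'])
im=read_camera('scene'); cv2.imwrite('pics/m5.png',cv2.resize(im[80:200,160:280],None,fx=5,fy=5,interpolation=cv2.INTER_CUBIC)[:,:,::-1])
E
```

```text
t: 19.08
tool_pos: [0.5226, 0.1519, 0.372]
orientation: [-2.059, -2.372, 0.0]
force: [-0.2, -0.3, 0.2]
opening: 0.0232
gripper_force: 7.0
[0.52255328 0.15194075 0.37204255] [-0.17425345 -0.28441611  0.15635143] [-0.01213613  0.03808627 -0.00279954]
```

View pics/m5.png

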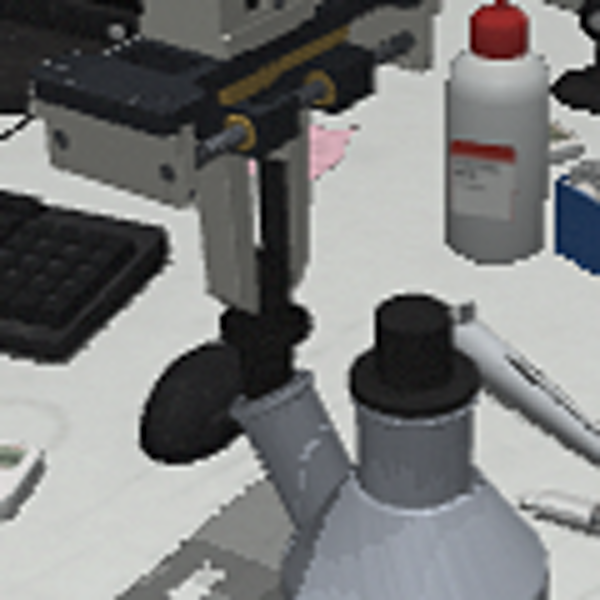

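```bash
python3 -m handwheel '[[-0.03,0.23,-0.03,0,1],[-0.03,0.23,-0.03,0,1],[-0.03,0.23,-0.03,0,1],[-0.04,0.24,-0.03,0,1],[0,0,0,0,1]]' 6
python3 - <<'E'
from h import *
s=readout.read_state();print(s['tool_pos'],s['force'],s['wrist_torque'])
E
```

```text
t: 19.75
tool_pos: [0.5213, 0.1614, 0.3711]
orientation: [2.059, 2.373, 0.0]
force: [1.0, 0.0, 1.4]
opening: 0.0228
gripper_force: 6.0
[0.52133668 0.16144453 0.3711266 ] [1.03826087 0.04718894 1.37527665] [-0.21386447 -0.02535575  0.04122691]
```

```bash
cat > tilt.py <<'E'
from geo import *
from st import mask,N
def run(phi=np.radians(8)):
    im=read_camera('scene').max(2).astype(float); s=readout.read_state(); p=s['tool_pos']
    print(p.round(4),s['force'].round(1),s['wrist_torque'].round(2),round(s['gripper_force'],1))
    d,M=side(phi); piv=p-[0,0,.177]
    dark=(im<45).astype(float); ys,xs=np.mgrid[:384,:512]
    best=[]
    for th in range(-10,50,4):
        a=np.radians(th); z=d*np.sin(a)+np.array([0,0,np.cos(a)]); x=np.cross([0,0,1],d); y=np.cross(z,x)
        T=np.eye(4);T[:3,0]=x;T[:3,1]=y;T[:3,2]=z;T[:3,3]=piv-.065*z
        m=mask('scene',N[:4],T); # plug+collar
        hi=proj('scene',T[:3,3]+z*.030)  # part above rim only
        top=mask('scene',[(.026,.0129)]+N[1:4],T)>.5
        ring=cv2.dilate(top.astype(np.uint8),np.ones((7,7)))>0
        best.append((th,round(dark[top].mean(),2),round(dark[ring&~top].mean(),2)))
    print(best)
E
python3 -c "import tilt;tilt.run()"
```

```text
[0.5213 0.1613 0.3711] [-0.1  0.   0.6] [-0.23  0.04 -0.04] 6.0
[(-10, np.float64(0.65), np.float64(0.47)), (-6, np.float64(0.71), np.float64(0.44)), (-2, np.float64(0.75), np.float64(0.42)), (2, np.float64(0.8), np.float64(0.39)), (6, np.float64(0.82), np.float64(0.35)), (10, np.float64(0.83), np.float64(0.37)), (14, np.float64(0.85), np.float64(0.35)), (18, np.float64(0.86), np.float64(0.37)), (22, np.float64(0.83), np.float64(0.39)), (26, np.float64(0.8), np.float64(0.42)), (30, np.float64(0.76), np.float64(0.46)), (34, np.float64(0.72), np.float64(0.47)), (38, np.float64(0.68), np.float64(0.48)), (42, np.float64(0.66), np.float64(0.48)), (46, np.float64(0.6), np.float64(0.45))]
```

```bash
python3 -m handwheel '[[-0.03,0.22,-0.09,0,1],[-0.03,0.22,-0.09,0,1],[-0.03,0.22,-0.09,0,1],[-0.03,0.21,-0.08,0,1],[0,0,0,0,1]]' 6
python3 -c "import tilt;tilt.run()"
```

```text
t: 20.42
tool_pos: [0.52, 0.1701, 0.3674]
orientation: [-2.059, -2.373, 0.0]
force: [0.9, -1.1, -0.7]
opening: 0.023
gripper_force: 6.0
[0.52   0.17   0.3674] [-0.5 -0.6  0.4] [-0.16  0.06 -0.02] 6.0
[(-10, np.float64(0.61), np.float64(0.5)), (-6, np.float64(0.66), np.float64(0.48)), (-2, np.float64(0.69), np.float64(0.47)), (2, np.float64(0.74), np.float64(0.44)), (6, np.float64(0.78), np.float64(0.43)), (10, np.float64(0.82), np.float64(0.43)), (14, np.float64(0.84), np.float64(0.42)), (18, np.float64(0.85), np.float64(0.43)), (22, np.float64(0.86), np.float64(0.44)), (26, np.float64(0.85), np.float64(0.44)), (30, np.float64(0.84), np.float64(0.45)), (34, np.float64(0.79), np.float64(0.47)), (38, np.float64(0.77), np.float64(0.5)), (42, np.float64(0.73), np.float64(0.5)), (46, np.float64(0.69), np.float64(0.49))]
```

```bash
python3 -m handwheel '[[-0.03,0.21,-0.12,0,1],[-0.03,0.21,-0.12,0,1],[-0.03,0.21,-0.12,0,1],[-0.03,0.21,-0.13,0,1],[0,0,0,0,1]]' 6
python3 -c "import tilt;tilt.run()"
```

```text
t: 21.1
tool_pos: [0.5188, 0.1785, 0.3624]
orientation: [-2.059, -2.373, 0.0]
force: [0.0, -0.4, -0.3]
opening: 0.0231
gripper_force: 6.0
[0.5188 0.1784 0.3625] [ 1.3 -0.1 -0.3] [-0.15 -0.07  0.05] 6.0
[(-10, np.float64(0.54), np.float64(0.52)), (-6, np.float64(0.59), np.float64(0.53)), (-2, np.float64(0.64), np.float64(0.51)), (2, np.float64(0.68), np.float64(0.51)), (6, np.float64(0.72), np.float64(0.5)), (10, np.float64(0.75), np.float64(0.5)), (14, np.float64(0.79), np.float64(0.48)), (18, np.float64(0.82), np.float64(0.47)), (22, np.float64(0.85), np.float64(0.46)), (26, np.float64(0.86), np.float64(0.47)), (30, np.float64(0.87), np.float64(0.47)), (34, np.float64(0.86), np.float64(0.48)), (38, np.float64(0.85), np.float64(0.47)), (42, np.float64(0.82), np.float64(0.49)), (46, np.float64(0.76), np.float64(0.49))]
```

```bash
python3 -m handwheel '[[0.014,-0.099,-0.173,0,1],[0.014,-0.099,-0.173,0,1],[0.014,-0.099,-0.173,0,1],[0.014,-0.099,-0.173,0,1],[0,0,0,0,1]]' 6
python3 -c "import tilt;tilt.run()"
```

```text
t: 21.78
tool_pos: [0.5194, 0.1742, 0.3554]
orientation: [-2.059, -2.372, 0.001]
force: [-0.1, 0.1, 0.1]
opening: 0.0231
gripper_force: 6.0
[0.5194 0.1743 0.3555] [ 0.  -0.9 -0.9] [-0.12  0.06 -0.04] 6.0
[(-10, np.float64(0.62), np.float64(0.57)), (-6, np.float64(0.68), np.float64(0.57)), (-2, np.float64(0.71), np.float64(0.56)), (2, np.float64(0.75), np.float64(0.55)), (6, np.float64(0.79), np.float64(0.55)), (10, np.float64(0.82), np.float64(0.54)), (14, np.float64(0.86), np.float64(0.53)), (18, np.float64(0.88), np.float64(0.53)), (22, np.float64(0.9), np.float64(0.52)), (26, np.float64(0.91), np.float64(0.53)), (30, np.float64(0.88), np.float64(0.53)), (34, np.float64(0.86), np.float64(0.55)), (38, np.float64(0.84), np.float64(0.55)), (42, np.float64(0.8), np.float64(0.54)), (46, np.float64(0.77), np.float64(0.53))]
```

```bash
python3 -m handwheel '[[0.014,-0.099,-0.173,0,1],[0.014,-0.099,-0.173,0,1],[0.014,-0.099,-0.173,0,1],[0.014,-0.099,-0.173,0,1],[0.014,-0.099,-0.173,0,1],[0,0,0,0,1]]' 6
python3 -c "import tilt;tilt.run()"
```

```text
t: 22.58
tool_pos: [0.5201, 0.1693, 0.3468]
orientation: [-2.059, -2.372, 0.001]
force: [0.0, -0.5, -0.4]
opening: 0.0234
gripper_force: 6.0
[0.5201 0.1693 0.3469] [ 0.4 -0.2 -0.1] [-0.18  0.12 -0.01] 6.0
[(-10, np.float64(0.77), np.float64(0.54)), (-6, np.float64(0.81), np.float64(0.53)), (-2, np.float64(0.84), np.float64(0.48)), (2, np.float64(0.87), np.float64(0.46)), (6, np.float64(0.9), np.float64(0.44)), (10, np.float64(0.92), np.float64(0.41)), (14, np.float64(0.91), np.float64(0.41)), (18, np.float64(0.92), np.float64(0.4)), (22, np.float64(0.93), np.float64(0.39)), (26, np.float64(0.9), np.float64(0.4)), (30, np.float64(0.88), np.float64(0.39)), (34, np.float64(0.87), np.float64(0.38)), (38, np.float64(0.84), np.float64(0.39)), (42, np.float64(0.82), np.float64(0.39)), (46, np.float64(0.77), np.float64(0.38))]
```

```bash
python3 -m handwheel '[[0.014,-0.099,-0.173,0,1],[0.014,-0.099,-0.173,0,1],[0.014,-0.099,-0.173,0,1],[0,0,0,0,1]]' 6
python3 -m handwheel '[[0.007,-0.05,-0.087,0,1],[0,0,0,0,1]]' 6
python3 -m handwheel '[[0.007,-0.05,-0.087,0,1],[0,0,0,0,1]]' 6
python3 -c "import tilt;tilt.run()"
```

```text
t: 23.12
tool_pos: [0.5205, 0.1663, 0.3416]
orientation: [-2.059, -2.372, 0.001]
force: [0.4, -0.5, -0.2]
opening: 0.0235
gripper_force: 6.0
t: 23.38
tool_pos: [0.5207, 0.1659, 0.341]
orientation: [2.059, 2.372, 0.0]
force: [-0.1, 0.6, -0.7]
opening: 0.0231
gripper_force: 6.0
t: 23.62
tool_pos: [0.5207, 0.1656, 0.3404]
orientation: [-2.059, -2.372, -0.001]
force: [-1.1, 1.1, 2.0]
opening: 0.0235
gripper_force: 6.0
[0.5207 0.1656 0.3404] [-1.6  1.7  2.2] [ 0.19  0.31 -0.04] 6.0
[(-10, np.float64(0.76), np.float64(0.49)), (-6, np.float64(0.76), np.float64(0.48)), (-2, np.float64(0.76), np.float64(0.48)), (2, np.float64(0.76), np.float64(0.46)), (6, np.float64(0.76), np.float64(0.44)), (10, np.float64(0.78), np.float64(0.43)), (14, np.float64(0.76), np.float64(0.4)), (18, np.float64(0.75), np.float64(0.39)), (22, np.float64(0.74), np.float64(0.38)), (26, np.float64(0.71), np.float64(0.37)), (30, np.float64(0.68), np.float64(0.39)), (34, np.float64(0.65), np.float64(0.37)), (38, np.float64(0.64), np.float64(0.33)), (42, np.float64(0.63), np.float64(0.34)), (46, np.float64(0.61), np.float64(0.33))]
```

```bash
python3 -m handwheel '[[-0.04,0.02,0,0,1],[0,0,0,0,1]]' 6
python3 -m handwheel '[[0.007,-0.05,-0.087,0,1],[0,0,0,0,1]]' 6
python3 -c "import tilt;tilt.run()" | head -1
```

```text
t: 23.92
tool_pos: [0.5205, 0.1657, 0.3404]
orientation: [2.059, 2.372, 0.001]
force: [0.3, 0.9, 2.3]
opening: 0.0232
gripper_force: 6.0
t: 24.18
tool_pos: [0.5205, 0.1655, 0.3396]
orientation: [-2.059, -2.373, -0.002]
force: [-0.5, 3.5, 4.0]
opening: 0.0232
gripper_force: 6.0
[0.5205 0.1655 0.3395] [-1.1  5.5  4.2] [0.79 0.15 0.02] 6.0
```

```bash
python3 -m handwheel '[[0,0,0,0,0.65],[0,0,0,0,0.4],[0,0,0,0,0.2],[0,0,0,0,0.2],[0,0,1,0,0.2],[0,0,3,0,0.2],[0,0.5,4,0,0.2],[0,1,2,0,0.2],[0,0,0,0,0.2]]' 6
python3 - <<'E'
from geo import *
im=read_camera('scene'); cv2.imwrite('pics/m6.png',cv2.resize(im[115:195,180:270],None,fx=7,fy=7,interpolation=cv2.INTER_CUBIC)[:,:,::-1])
from st import *
d,M=side(np.radians(8)); a=np.radians(30); z=d*.5+np.array([0,0,np.cos(a)]); x=np.cross([0,0,1],d); y=np.cross(z,x)
for h in (0,.003,.006):
    T=np.eye(4);T[:3,0]=x;T[:3,1]=y;T[:3,2]=z;T[:3,3]=M+(h-.038)*z
    for nm,q in(('knobtop',.074),('collartop',.044),('rim',.038)): print(h,nm,np.round((np.array(proj('scene',(T@[0,0,q,1])[:3]))-[180,115])*7,0))
E
```

```text
t: 25.35
tool_pos: [0.5208, 0.1806, 0.4421]
orientation: [2.057, 2.371, 0.006]
force: [1.1, -0.0, 0.6]
opening: 0.0743
gripper_force: 0.0
0 knobtop [181. 189.]
0 collartop [222. 272.]
0 rim [230. 288.]
0.003 knobtop [177. 181.]
0.003 collartop [218. 264.]
0.003 rim [226. 280.]
0.006 knobtop [173. 172.]
0.006 collartop [214. 255.]
0.006 rim [222. 272.]
```

View pics/m6.png

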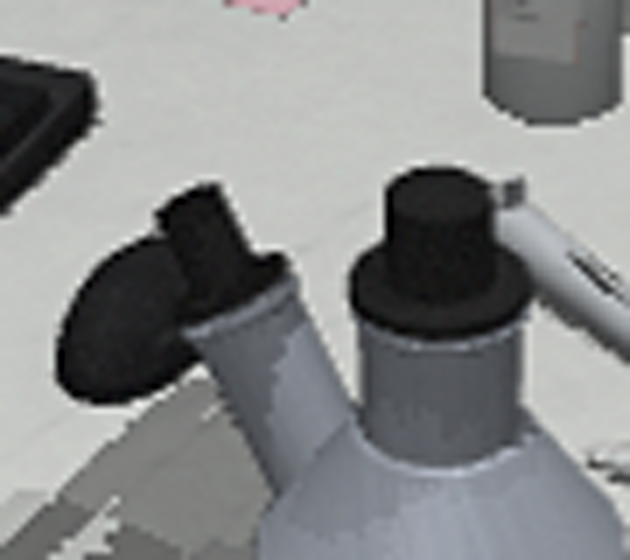

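```bash
python3 - <<'E'
from geo import *
from scipy.ndimage import map_coordinates as mc
a=dict(np.load('ims3.npz'))['scene'].max(2).astype(float); b=read_camera('scene').max(2).astype(float)
d,M=side(np.radians(8)); z=d*.5+np.array([0,0,.75**.5])
m=np.array(proj('scene',M))+[.6,.8]; ax=np.array(proj('scene',M-.02*z))-np.array(proj('scene',M)); ax/=np.linalg.norm(ax)
lat=np.array([222.8-206.2,154.7-162.8]); lat/=np.linalg.norm(lat)
for o in(-7,-5,-3,0,3,5,7):
    P=[m+lat*o+ax*t for t in range(-8,12)]
    for im in(a,b): print(o,mc(im,[[p[1] for p in P],[p[0] for p in P]],order=1).astype(int))
E
```

```text
-7 [34 35 35 37 35 30 33 86 86 88 98 92 87 85 85 82 84 82 84 83]
-7 [ 35  34  35  36  31  20  21  23  19  62 132 101  83  83  83  80  80  79
  80  81]
-5 [ 35  34  32  34  32  29  47 121  92  86  99  99  87  91 100 108 108 107
 108 107]
-5 [ 21  23  24  23  20  20  26  30  25  49 117  97  85  88  91  91  92  91
  90  90]
-3 [ 33  30  31  28  28  25  49 105 115 107 106 149  93  95 116 123 123 122
 122 123]
-3 [ 25  22  25  24  22  23  26  26  23  44 107 109  88  92  97  97  97  98
  99  98]
0 [178 134 118 103  97 119 153 119 113 103 162 164 105 108 137 134 132 132
 133 133]
0 [ 27  28  29  28  30  30  28  23  24  43 102 118  96  98 105 106 106 105
 104 119]
3 [204 205 204 203 203 205 189 113  92 118 167 153  92 120 138 141 146 141
 143 148]
3 [ 24  27  25  25  21  22  21  25  23  64 122 115  91 103 108 106 110 117
 132 145]
5 [203 203 203 203 204 205 209 129  91  91  91  94  85  90  93 106 104 106
 104 106]
5 [151 159 146 151  67  14  17  24  27  72 111 104  84  95 103 103 125 142
 140 140]
7 [202 203 203 204 203 203 203 182 102  85  91  82  95  99 102  99  99  98
  99 100]
7 [198 198 199 203 161  31  16  27  42  78 106  87  94  95  98  99 129 127
 125 127]
```

```bash
python3 -c "
from plant import job
print(job.close_job())"
```

```text
the job is handed in; nothing more can be done
None
```

The wide stopper is in the upright middle neck and the narrow one in the slanting side neck; in the last camera checks both look straight with collars flat on the rims. Both are released, and the job was handed in at about 25.5 s of the 69 s limit.

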